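# Zero the burr grinder with its concentric coarse ring and fine knob

## Task

Zero the coffee grinder: first turn the big coarse ring on its top until the ring's yellow mark lines up with the red index line at the front of the deck, without turning the small fine knob above it. Then turn the fine knob clockwise until you feel the burrs meet: press them snug against each other but do not force them, and let go there, with the ring still on its mark. Do not knock over or push away the things standing around.

Things in the scene. Friction and masses are not known exactly. Their poses are not given: they have to be found in the camera images.
- grinder: Burr coffee grinder, hopper off, standing on the worktop, fixed: black foot 140x114 mm, steel body, black flat deck 136x110 mm on top at 120 mm height. Origin under the foot, on the common upright axis of ring and knob; x points to its back, z up; its front (chute, red index line on the deck) is the -x side. Turned up to 0.35 rad. Inside, unseen: the burr on the knob's spindle (carrier_c0) and the fixed burr it meets (burr_c0).
- index (a point): Inner part of the red index line on the deck: 40 mm in front of (-x of the grinder) the axis, at 120 mm height.
- coarse_ring (a joint): Angle of the coarse ring (rad), 0 = yellow mark exactly on the red index line; grows clockwise seen from above; travel -0.8 to 1.9; starts between 0.5 and 1.3, so it has to be turned counter-clockwise. Stays where it is left; friction about 0.08 N m.
- ring_top (a point): Centre of the coarse ring's top face, on the axis, 144 mm above the worktop. The grey ring is 60 mm in diameter and 20 mm high: its side spans 124 to 144 mm height, 4 mm above the deck, to be gripped from outside. Ring and knob are turned separately, but fingers that rest on the ring drag it along.
- ring_mark (a point): Yellow mark at the ring's rim, 30 mm from the axis, level with the ring's top face.
- fine_knob (a joint): Angle of the fine knob (rad); 0 = red pointer to the grinder's front; grows clockwise seen from above; starts between -0.25 and 0.25. Stiff: friction about 0.30 N m, stays where left. The burrs meet 0.4 to 1.8 rad clockwise of the start: where exactly differs from grinder to grinder, cannot be seen and does not follow from the pointer. No hard end there, only rising resistance.
- fine_top (a point): Centre of the fine knob's top face, on the axis, 174 mm high. Black round knob, 34 mm across, side 146 to 174 mm high, directly above the ring. Past first touch of the burrs the turning moment rises 0.02 N m per newton between them: snug is 3 N or more (0.06 N m above the free-turning moment), forced is over 12 N (0.24 N m above), about 0.12 rad past first touch.
- fine_mark (a point): Outer end of the red pointer on the fine knob's top, 15 mm from the axis.
- mug_purple: Purple mug, 84x92x82 mm, standing to the right of the grinder; origin under its centre. Leave alone.
- tin: Low food tin, 86 mm across, 40 mm high, to the left; origin under its centre. Leave alone.
- red_shaker: Spice shaker with red cap, 45 mm across, 106 mm high, far left; origin under its centre. Leave alone.
- beans_jar: Jar with red lid, 78 mm across, 158 mm high, behind; origin under its centre. Leave alone.
- spice_jar: Spice jar, 47 mm across, 98 mm high, behind; origin under its centre. Leave alone.

How it is judged (in metres and radians):
On the way, in this order (a step that is already met when the one before it is completed fails the run):
1. the coarse ring stands with its mark on the index line and the fine knob has not been turned (value of joint coarse_ring between -0.1 and 0.1 rad and distance of fine_mark from where it was at the start of the episode below 0.002 m), for 0.2 s.
2. the burrs are pressed snug (3 N or more between them) while the ring stays on its mark (contact force between carrier_c0 and burr_c0 above 3 N and value of joint coarse_ring between -0.1 and 0.1 rad), for 0.1 s.
At the end, for the whole second after the job is handed in: The coarse ring's mark is within 0.1 rad of the index line, the fine knob is left where the burrs meet (backed off by no more than about 0.075 rad), at rest and released (value of joint coarse_ring between -0.1 and 0.1 rad and distance between carrier_c0 and burr_c0 below 0.0095 m and velocity of joint fine_knob between -0.05 and 0.05 rad/s); the robot touches nothing.
It fails at once if the burrs are forced (over 12 N between them) (contact force between carrier_c0 and burr_c0 above 12 N).
It fails at once if a thing standing around is pushed more than 20 mm (distance of any of mug_purple, tin, red_shaker, beans_jar, spice_jar from where it was at the start of the episode above 0.02 m).
It also fails if it takes over 72 s, if anything falls off the work surface, if the arm or the gripper's body presses on something with over 40 N, if the wrist force passes 120 N, or if a joint passes its speed limit or range.

## Robot

A 6-joint arm with a two-finger parallel gripper is mounted at the origin on a cart in front of the work surface, level with it; the furniture and walls round the work are solid. World frame = base frame: x ahead of the robot, y to its left, z up, the work surface at z = 0. Lengths are in mm, angles in rad, forces in N, time in s.
With the tool pointing down it reaches from about 325 to 775 mm from the base axis. Payload 5.5 kg.
Tool frame: the origin (TCP) lies midway between the tips of the shut fingers; the grasp point (between the pads) lies 19 mm behind it; z points along the fingers, y is the line along which they close (so a half turn about z gives the same grasp; the last joint's range is limited). The gripper opens to 85 mm and grips with 20 to 120 N. Pads are 22 mm wide; open, the fingers measure 114 mm over their backs; the gripper's body (76 mm by 85 mm) begins 54 mm behind the grasp point. The pads swing forward as they close: fully open they stand 13 mm farther back than shut.
Start: joints at [-1.235, 0.091, 1.231, -0, 1.82, -0.057], TCP at [229.667, -554.319, 231.275] pointing down, gripper open.
Joint ranges: [-2.87, 2.87], [-0.86, 2.18], [0.17, 2.46], [-1.51, 4.65], [0.06, 2.69], [-2.65, 2.65]. Speed limits (rad/s): [2.57, 2.57, 3.01, 3.14, 3.14, 3.14].

## Interface

Orientations are given as a unit quaternion [w, x, y, z].
In Python, from rig import telemetry, vision, arm, look_for, place_of gives the robot as it stands. The module is installed in compiled form; this text tells all that it offers.
- The arm moves only by the shell command python3 -m handwheel 'ROWS'. ROWS is JSON, a list of rows, each a list of 5 numbers: the shift along the tool's x, y, z in m, then the turn about the tool's z in rad, then the closure, from 0 (fully open) to 1 (shut). In form: [[tx, ty, tz, yaw, gripper], ...]. A call has exactly 5 rows; each row is the pose to reach, as a shift and turn from the pose commanded when the call began, along the tool's axes at that moment; what a row does not reach only later rows make up. A row lasts 1/8 s, in which the tool goes at most 62.5 mm and 10.7 degrees, less where a joint would pass 70% of its speed; a pose out of reach is approached as far as the arm can. A call with a gripper value outside its range is refused whole. The fingers move at their own pace and stop on an object; the grip force is fixed at half the most. Time passes only in rows, so rows that repeat a pose let the fingers close, or fill a call up. It gives the time, the measured TCP pose, the force, the opening and the grip force at its end, in the units of the state.
- telemetry.state(): the state, without advancing time (a new reading comes with each control period).
- vision.get_image(name): name is "scene" or "side" or "wrist"; returns the picture (480x640x3 uint8, red, green, blue); there is no depth.
- vision.camera_params(name): a dict with "fx", "fy", "cx", "cy" (pixels), "xyz" and "attitude" of the camera in the world. Camera axes: x right, y up, looking along -z (the intrinsics and any distortion apply to the point x, -y, -z); pixel columns grow to the right and rows downward; lengths in mm; the calibration is good to about 2 mm. A picture is of the moment at which its call begins: read the wrist's pose just before it. camera_params takes no time and is no camera call; for the wrist camera it gives the pose at the moment of the call.
- arm.hand_in(): hands the job in; it is judged then, once.
Trained networks look in the newest picture that a camera, given by its name, has taken for a name from the list of things; names that differ only in an ending like _2 or _b are one class to them, and where a whole thing is asked for, a point or a joint stands for the part that bears it (a point fixed in the world has none). Each returns a list of dicts, best first, with "confidence" (0 to 1); they miss things now and then, are a little off and sometimes report something else, mostly with a low value. They report only what shows in the picture. A call takes as long as a camera call.
- look_for(camera, thing): "extent" ([left, top, width, height] in pixels, round what is visible of it).
- place_of(camera, thing): "pixel" ([row, column] in pixels: a listed point, or the origin of a listed thing).
The state is a dict: "time_s": time; "joint_pos": joint angles; "qd": joint speeds; "effort": joint torques, N m; "position": TCP position; "orientation": TCP orientation; "wrist_force": force on the tool from outside, world axes, zero at the start; "ft_torque": the same for the moment, N m; "gripper_width": finger opening in mm; "grip_force": force on a finger pad.
Only numpy, scipy, OpenCV 4.12 (cv2) and the standard library are available. Lean on these libraries where they do the work, as an engineer would, in place of code of your own. Each camera call takes 0.05 s, during which the arm holds its last target. There are 200 camera calls.

## Working session

There is one attempt and no reset: what is moved stays moved. The work goes in short steps, Python scripts to look and compute and a shell command to move; the robot and the scene stay as the last step left them, time stands still between calls to the robot, and variables do not carry over. Pictures are saved under pics/ and viewed, at most 10 in all, crops included, and the job is handed in when it is done.

```bash
mkdir -p pics; cat > h.py <<'E'
import numpy as np, cv2
from scipy.spatial.transform import Rotation as R
from rig import telemetry, vision, arm, look_for, place_of
def rot(q): return R.from_quat([q[1],q[2],q[3],q[0]]).as_matrix()
def cam(n):
    return vision.camera_params(n)
def ray(p,rc):
    d=np.array([(rc[1]-p['cx'])/p['fx'],-(rc[0]-p['cy'])/p['fy'],-1.])
    A=rot(p['attitude']) if np.size(p['attitude'])==4 else np.array(p['attitude'])
    return np.array(p['xyz']),A@d
def at_z(p,rc,z):
    o,d=ray(p,rc); return o+d*(z-o[2])/d[2]
def proj(p,X):
    A=rot(p['attitude']); c=A.T@(np.array(X)-p['xyz']); return [p['cy']-p['fy']*c[1]/-c[2], p['cx']+p['fx']*c[0]/-c[2]]
def shot(n,f=None):
    im=vision.get_image(n)
    if f: cv2.imwrite('pics/'+f,im[:,:,::-1])
    return im
E
python3 - <<'E'
from h import *
print(telemetry.state())
for n in ['scene','side']:
    p=cam(n);print(n,p)
    shot(n,n+'0.png')
    for t,z in [('ring_top',144),('ring_mark',144),('fine_top',174),('fine_mark',174),('index',120),('grinder',0),('mug_purple',0),('tin',0),('red_shaker',0),('beans_jar',0),('spice_jar',0)]:
        r=place_of(n,t)
        for k in r[:2]: print(t,np.round(k['pixel']),round(k['confidence'],2),np.round(at_z(p,k['pixel'],z),1))
E
```

```text
{'time_s': 0.0, 'joint_pos': array([-1.23467904e+00,  9.18696266e-02,  1.23188862e+00,  2.74890444e-05,
        1.81981743e+00, -5.67123466e-02]), 'qd': array([-0.00167239, -0.00050085,  0.00087155, -0.00022009, -0.00011589,
       -0.00015158]), 'effort': array([ 1.04140257e-03, -4.58720934e+01, -4.18025279e+01,  2.22235385e-04,
        1.15824307e-02,  2.54138820e-05]), 'position': array([ 229.58709228, -554.02516223,  230.14289262]), 'orientation': array([-9.83707193e-04,  9.80771403e-01,  1.95157554e-01, -1.24872399e-04]), 'wrist_force': array([ 0.17620378,  0.67265013, -1.12021578]), 'ft_torque': array([ 0.00081272,  0.05045706, -0.01295391]), 'grip_force': 0.0, 'gripper_width': 85.28815380349394}
scene {'fx': 578.9090563437428, 'fy': 578.9090563437428, 'cx': 322.9723749584544, 'cy': 234.63022513369916, 'xyz': array([-312.95504371,  658.46127193,  619.11354588]), 'attitude': array([-0.42055419, -0.27375179,  0.46261129,  0.73087956])}
ring_top [236. 368.] 0.79 [526.8  83.7 144. ]
ring_top [221. 366.] 0.74 [587.1  47.3 144. ]
ring_mark [246. 358.] 0.96 [497.7 125.6 144. ]
fine_to
[... 718 characters left out ...]
2147408949544, 'xyz': array([ 33.18573844, 309.09791945, 918.32385046]), 'attitude': array([-0.5534191 , -0.18476754,  0.24724924,  0.77359942])}
ring_top [242. 356.] 0.71 [525.4  86.  144. ]
ring_mark [250. 346.] 0.91 [513.6 112.9 144. ]
fine_top [235. 355.] 0.75 [523.7  90.1 174. ]
fine_mark [236. 364.] 0.68 [515.2  75.3 174. ]
index [261. 368.] 0.95 [489.4  73.5 120. ]
grinder [277. 357.] 0.84 [525.8  77.8   0. ]
mug_purple [250. 346.] 0.6 [604.1  74.5   0. ]
mug_purple [276. 445.] 0.56 [ 464.8 -112.8    0. ]
tin [341. 254.] 0.89 [450.7 334.7  -0. ]
red_shaker [346. 215.] 0.85 [466.7 414.5   0. ]
beans_jar [230. 328.] 0.62 [673.1  96.7   0. ]
spice_jar [228. 361.] 0.66 [652.9  17.4  -0. ]
```

View pics/side0.png

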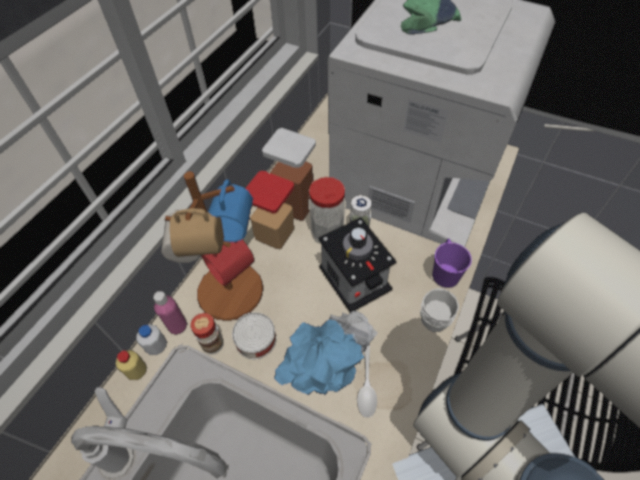

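```bash
python3 -m handwheel '[[0.05,-0.04,-0.03,0,0],[0.1,-0.08,-0.06,0,0],[0.15,-0.13,-0.07,0,0],[0.2,-0.18,-0.07,0,0],[0.24,-0.22,-0.07,0,0]]'
```

```text
time_s: 1.82
position: [357.4, -282.0, 301.4]
orientation: [0.001, 0.981, 0.195, 0.001]
wrist_force: [1.2, 0.5, 0.0]
gripper_width: 85.3
grip_force: 0.0
```

```bash
python3 -m handwheel '[[0.05,-0.05,0,0,0],[0.1,-0.1,0,0,0],[0.16,-0.15,0,0,0],[0.21,-0.2,0,0,0],[0.25,-0.24,0,0,0]]'; python3 -m handwheel '[[0.028,-0.018,0,0,0],[0.028,-0.018,0,0,0],[0.028,-0.018,0,0,0],[0.028,-0.018,0,0,0],[0.028,-0.018,0,0,0]]'
cat > m.py <<'E'
from h import *
import sys
s=telemetry.state();print(s['time_s'],np.round(s['position'],1),np.round(s['joint_pos'],2),s['ft_torque'])
p=cam('wrist');print(p['xyz'])
shot('wrist',sys.argv[1])
for t,z in [('ring_top',144),('ring_mark',144),('fine_top',174),('fine_mark',174),('index',120)]:
    for k in place_of('wrist',t)[:2]: print(t,np.round(k['pixel']),round(k['confidence'],2),np.round(at_z(p,k['pixel'],z),1))
E
python3 m.py w1.png
```

```text
time_s: 2.45
position: [483.1, 4.2, 301.1]
orientation: [0.0, 0.981, 0.195, 0.0]
wrist_force: [0.9, -1.3, -0.7]
gripper_width: 85.3
grip_force: 0.0
time_s: 3.08
position: [501.4, 28.6, 301.2]
orientation: [0.0, 0.981, 0.194, 0.0]
wrist_force: [-0.5, 0.7, -1.0]
gripper_width: 85.6
grip_force: 0.0
3.075 [501.4  28.6 301.2] [-0.01 -0.15  1.34 -0.    1.95  1.17] [-0.01300878 -0.00742332 -0.01062764]
[576.54325852  59.07584213 443.71316314]
ring_top [104.  22.] 0.54 [492.7 243.4 144. ]
ring_mark [158. 218.] 0.97 [509.1 109.3 144. ]
ring_mark [ 28. 386.] 0.15 [628.7  35.6 144. ]
fine_top [159. 255.] 0.98 [523.9  82.8 174. ]
fine_mark [179. 255.] 0.62 [511.4  78.2 174. ]
index [200. 261.] 0.92 [484.5  72.1 120. ]
```

View pics/w1.png

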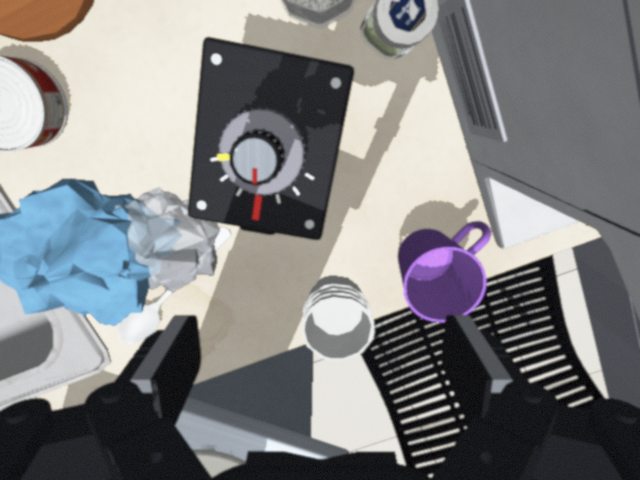

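```bash
python3 -m handwheel '[[0.0425,-0.0424,0,0,0],[0.0425,-0.0424,0.04,0,0],[0.0425,-0.0424,0.08,0,0],[0.0425,-0.0424,0.08,0,0],[0.0425,-0.0424,0.08,0,0]]'; python3 m.py w2.png
```

```text
time_s: 4.0
position: [525.1, 85.0, 222.7]
orientation: [0.0, 0.981, 0.195, 0.001]
wrist_force: [-0.1, -0.3, 0.9]
gripper_width: 85.4
grip_force: 0.0
4.0 [525.1  85.  222.7] [ 0.1  -0.1   1.43  0.    1.8   1.27] [ 0.02838115 -0.00736591  0.01236359]
[599.97382883 115.47002555 365.3738118 ]
ring_mark [257. 268.] 0.89 [508.1 109.6 144. ]
fine_top [269. 321.] 0.82 [524.5  84.2 174. ]
fine_top [ 74. 452.] 0.17 [628.4  67.  174. ]
fine_mark [ 20. 370.] 0.69 [634. 108. 174.]
index [295. 314.] 0.88 [484.9  72.8 120. ]
```

View pics/w2.png

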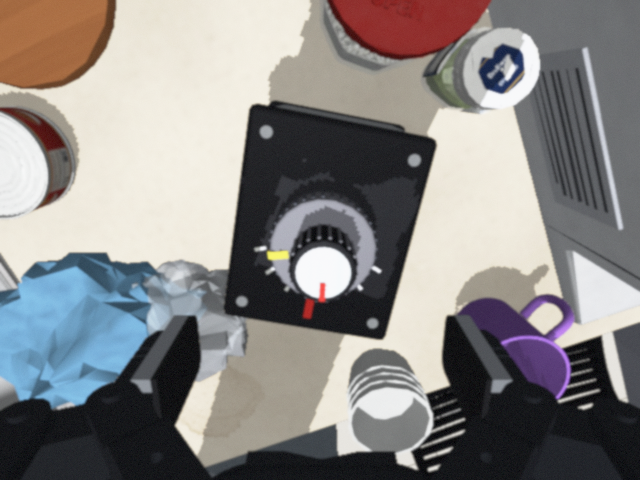

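```bash
python3 -m handwheel '[[-0.001,0,0.04,0,0],[-0.001,0,0.08,0,0],[-0.001,0,0.0985,0,0],[-0.001,0,0.0985,0,0],[-0.001,0,0.0985,0,0]]'; python3 -m handwheel '[[0,0,0,0,0.15],[0,0,0,0,0.4],[0,0,0,0,0.6],[0,0,0,0,0.6],[0,0,0,0,0.6]]'; python3 -c "
from h import *
s=telemetry.state();print(s['wrist_force'],s['ft_torque'])"
```

```text
time_s: 4.92
position: [524.7, 84.7, 124.4]
orientation: [0.0, 0.981, 0.195, 0.001]
wrist_force: [0.3, -0.2, -0.1]
gripper_width: 85.4
grip_force: 0.0
time_s: 5.55
position: [524.8, 83.9, 124.5]
orientation: [0.001, 0.981, 0.195, 0.002]
wrist_force: [0.1, -2.3, 5.1]
gripper_width: 57.4
grip_force: 64.4
[ 0.06594036 -2.34805327  5.05246146] [-0.5976991   0.03016125 -0.06687545]
```

```bash
python3 -m handwheel '[[0,0,0,-0.1,0.6],[0,0,0,-0.25,0.6],[0,0,0,-0.4,0.6],[0,0,0,-0.55,0.6],[0,0,0,-0.7,0.6]]'; python3 -m handwheel '[[0,0,0,-0.15,0.6],[0,0,0,-0.3,0.6],[0,0,0,-0.42,0.6],[0,0,0,-0.5,0.6],[0,0,0,-0.5,0.6]]';  python3 m.py w3.png
```

```text
time_s: 6.18
position: [524.1, 84.7, 124.5]
orientation: [0.0, 0.853, 0.522, 0.001]
wrist_force: [-4.2, 0.7, 6.8]
gripper_width: 57.5
grip_force: 64.5
time_s: 6.8
position: [523.4, 84.9, 124.5]
orientation: [-0.0, 0.699, 0.715, 0.0]
wrist_force: [-6.3, 0.1, 8.0]
gripper_width: 57.2
grip_force: 64.6
6.8 [523.4  84.9 124.5] [ 0.1  -0.09  1.6   0.    1.63  0.07] [0.00529093 0.97088421 0.06190187]
[521.48322988 165.52701025 267.01214602]
ring_mark [359. 234.] 0.9 [493.9  79.3 144. ]
fine_top [414. 321.] 0.56 [523.4  83.2 174. ]
fine_mark [432. 268.] 0.97 [508.9  76.9 174. ]
index [330. 225.] 0.62 [485.5  75.6 120. ]
```

View pics/w3.png

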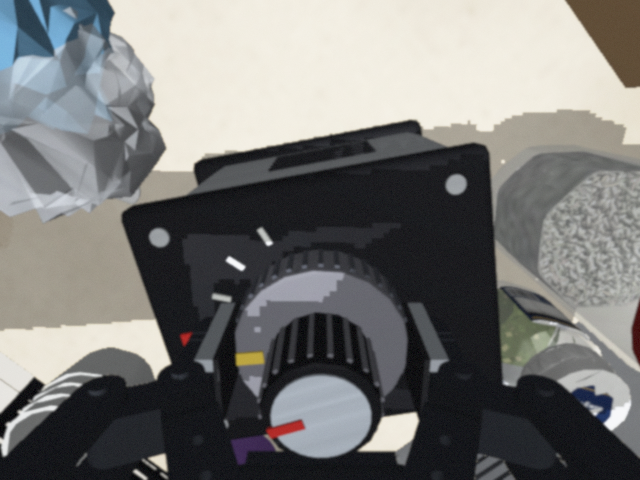

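```bash
python3 -m handwheel '[[0,0,0,-0.05,0.6],[0,0,0,-0.1,0.6],[0,0,0,-0.1,0.6],[0,0,0,-0.1,0.6],[0,0,0,-0.1,0.6]]'; python3 -m handwheel '[[0,0,0,0,0.3],[0,0,0,0,0],[0,0,0,0,0],[0,0,-0.06,0,0],[0,0,-0.12,0,0]]';  python3 -m handwheel '[[0.03,0,-0.05,0,0],[0.03,0,-0.05,0,0],[0.03,0,-0.05,0,0],[0.03,0,-0.05,0,0],[0.03,0,-0.05,0,0]]';  python3 m.py w4.png; python3 -c "
from h import *
im=cv2.imread('pics/w4.png'); a=cam('wrist')
c=proj(a,[524.5,84.2,144]);r,q=int(c[0]),int(c[1]);print(r,q)
r=min(max(r,100),380);q=min(max(q,130),510)
cv2.imwrite('pics/w4c.png',cv2.resize(im[r-100:r+100,q-130:q+130],None,fx=3,fy=3))"
```

```text
time_s: 7.72
position: [523.2, 84.9, 124.5]
orientation: [-0.0, 0.663, 0.749, 0.0]
wrist_force: [-8.0, 0.4, 9.3]
gripper_width: 57.4
grip_force: 64.6
time_s: 8.35
position: [523.3, 84.5, 242.5]
orientation: [-0.001, 0.663, 0.749, -0.001]
wrist_force: [0.4, 0.7, 0.2]
gripper_width: 85.3
grip_force: 0.0
time_s: 8.98
position: [519.9, 114.0, 290.6]
orientation: [-0.001, 0.663, 0.749, -0.001]
wrist_force: [-0.6, 0.2, -0.4]
gripper_width: 85.5
grip_force: 0.0
8.975 [519.9 114.  290.6] [ 0.15 -0.07  1.29 -0.    1.93  0.03] [ 0.03220881 -0.0837364   0.00167053]
[510.45024689 194.18177024 433.13655838]
ring_mark [258. 278.] 0.63 [492.6  75.9 144. ]
fine_top [267. 322.] 0.7 [523.8  85.3 174. ]
fine_mark [274. 301.] 0.82 [510.7  78.9 174. ]
index [245. 272.] 0.71 [485.3  76.5 120. ]
252 321
```

View pics/w4c.png

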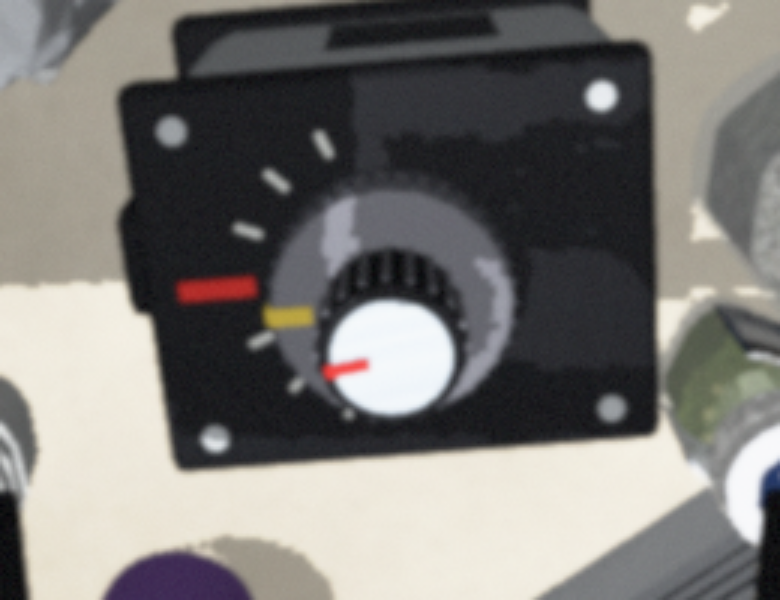

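```bash
cat > ang.py <<'E'
from h import *
p=cam('wrist'); im=shot('wrist'); 
hsv=cv2.cvtColor(im,cv2.COLOR_RGB2HSV).astype(int); H,S,V=hsv[...,0],hsv[...,1],hsv[...,2]
ax=np.array([524.2,84.2]); yy,xx=np.mgrid[:480,:640]
def blob(m,X,rad):
    c=proj(p,X); m=m&(np.hypot(yy-c[0],xx-c[1])<rad); r,q=np.nonzero(m); return r,q
for nm,m,X,z in [('index',((H<8)|(H>172))&(S>130)&(V>90),[476,70,120],120),('mark',(H>18)&(H<32)&(S>90)&(V>90),[497,77,144],144),('fine',((H<8)|(H>172))&(S>110)&(V>150),[513,80,174],174)]:
    r,q=blob(m,X,25 if nm!='fine' else 18)
    P=np.array([at_z(p,(a,b),z)[:2] for a,b in zip(r,q)]); c=P.mean(0)
    w=np.linalg.svd(P-c)[2][0]; w*=np.sign(w@(c-ax)); 
    print(nm,len(r),c.round(1),'dist',np.hypot(*(c-ax)).round(1),'ang from ax',np.degrees(np.arctan2(*(c-ax)[::-1]))%360,'line dir',np.degrees(np.arctan2(w[1],w[0]))%360)
E
python3 ang.py
```

```text
index 195 [478.1  73. ] dist 47.4 ang from ax 193.63958046523462 line dir 192.09398126967395
mark 109 [498.2  77.3] dist 26.9 ang from ax 194.8594916901425 line dir 188.69415117956046
fine 48 [512.8  78.5] dist 12.7 ang from ax 206.71622041490366 line dir 200.97996927890648
```

```bash
python3 -m handwheel '[[-0.03,0,0.04,0,0],[-0.03,0,0.08,0,0],[-0.03,0,0.12,0,0],[-0.03,0,0.139,0,0],[-0.03,0,0.139,0,0]]'; python3 -m handwheel '[[0,0,0,0,0.4],[0,0,0,0,0.8],[0,0,0,0,0.8],[0,0,0,0,0.8],[0,0,0,0,0.8]]'; python3 -c "
from h import *
s=telemetry.state();print(s['wrist_force'],s['ft_torque'],s['joint_pos'][5],s['effort'][5])"
```

```text
time_s: 9.95
position: [523.2, 84.7, 152.3]
orientation: [-0.001, 0.663, 0.749, -0.001]
wrist_force: [0.9, -0.2, 0.6]
gripper_width: 85.3
grip_force: 0.0
time_s: 10.58
position: [523.2, 84.6, 155.0]
orientation: [-0.0, 0.663, 0.749, -0.0]
wrist_force: [-5.7, -0.9, 6.4]
gripper_width: 32.1
grip_force: 60.6
[-5.73322711 -0.93387531  6.36490829] [-0.1116559   0.93104904  0.0258532 ] -0.025973758136490117 0.010321162990294397
```

```bash
cat > t.py <<'E'
from h import *
import sys
s=telemetry.state(); q=s['orientation']; a=2*np.arctan2(q[2],q[1])
x=s['position']-[523.7,84.2,0]; f=s['wrist_force']
print('t %.2f psi %.4f Tz %.4f eff %.4f'%(s['time_s'],a,s['ft_torque'][2],s['effort'][5]),'F',f.round(1),'pos',s['position'].round(1),'q6 %.3f'%s['joint_pos'][5])
if len(sys.argv)>1 and abs(s['ft_torque'][2])>float(sys.argv[1]): sys.exit(1)
E
python3 t.py
python3 -m handwheel '[[0,0,0,0.02,0.8],[0,0,0,0.04,0.8],[0,0,0,0.06,0.8],[0,0,0,0.08,0.8],[0,0,0,0.1,0.8]]' | grep -v ori; python3 t.py;python3 -m handwheel '[[0,0,0,0.02,0.8],[0,0,0,0.04,0.8],[0,0,0,0.06,0.8],[0,0,0,0.08,0.8],[0,0,0,0.1,0.8]]'>/dev/null ; python3 t.py
python3 -m handwheel '[[0,0,0,0.012,0.8],[0,0,0,0.024,0.8],[0,0,0,0.036,0.8],[0,0,0,0.048,0.8],[0,0,0,0.06,0.8]]'>/dev/null ; python3 t.py; python3 m.py w5.png; python3 t.py; python3 t.py
```

```text
t 10.57 psi 1.6929 Tz 0.0259 eff 0.0103 F [-5.7 -0.9  6.4] pos [523.2  84.6 155. ] q6 -0.026
time_s: 11.2
position: [523.4, 84.6, 155.0]
wrist_force: [-4.4, -0.7, 5.5]
gripper_width: 31.7
grip_force: 60.5
t 11.20 psi 1.5928 Tz 0.2653 eff 0.0842 F [-4.4 -0.7  5.5] pos [523.4  84.6 155. ] q6 0.074
t 11.82 psi 1.4927 Tz 0.2799 eff 0.0851 F [-5.2 -0.6  4.9] pos [523.5  84.6 155. ] q6 0.174
t 12.45 psi 1.4330 Tz 0.3169 eff 0.1693 F [-3.6 -1.3  5.7] pos [523.6  84.6 155. ] q6 0.234
12.45 [523.6  84.6 155. ] [ 0.1  -0.1   1.56 -0.    1.68  0.23] [-0.13353807  0.6523017   0.31687878]
[534.68097409 164.5853589  297.50948686]
ring_mark [357. 278.] 0.46 [502.3  62.  144. ]
fine_mark [357. 275.] 0.89 [507.6  82.1 174. ]
index [309. 242.] 0.94 [485.   73.9 120. ]
t 12.75 psi 1.4332 Tz 0.2086 eff 0.2238 F [-4.5 -0.4  4.8] pos [523.5  84.6 155. ] q6 0.234
t 12.75 psi 1.4332 Tz 0.2086 eff 0.2238 F [-4.5 -0.4  4.8] pos [523.5  84.6 155. ] q6 0.234
```

View pics/w5.png

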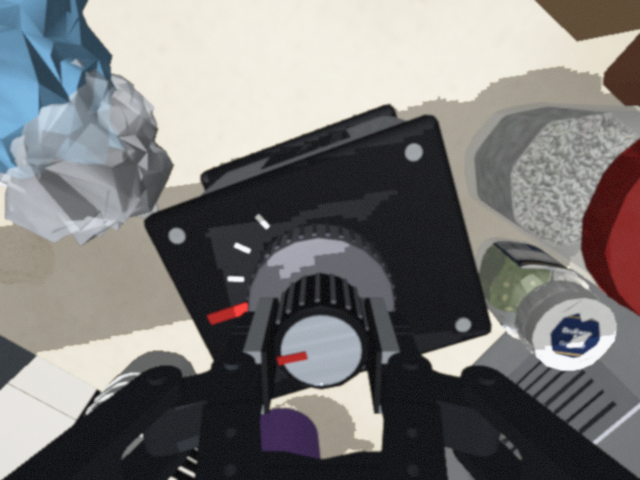

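```bash
python3 -m handwheel '[[0,0,0,0.02,0.8],[0,0,0,0.04,0.8],[0,0,0,0.06,0.8],[0,0,0,0.08,0.8],[0,0,0,0.1,0.8]]'>/dev/null; python3 t.py 0.36 &&
python3 -m handwheel '[[0,0,0,0.01,0.8],[0,0,0,0.02,0.8],[0,0,0,0.03,0.8],[0,0,0,0.04,0.8],[0,0,0,0.05,0.8]]'>/dev/null; python3 t.py 0.36 &&
python3 -m handwheel '[[0,0,0,0.01,0.8],[0,0,0,0.02,0.8],[0,0,0,0.03,0.8],[0,0,0,0.04,0.8],[0,0,0,0.05,0.8]]'>/dev/null && python3 t.py 0.36 &&
python3 -m handwheel '[[0,0,0,0.01,0.8],[0,0,0,0.02,0.8],[0,0,0,0.03,0.8],[0,0,0,0.04,0.8],[0,0,0,0.05,0.8]]'>/dev/null && python3 t.py 0.36 &&
python3 -m handwheel '[[0,0,0,0.01,0.8],[0,0,0,0.02,0.8],[0,0,0,0.03,0.8],[0,0,0,0.04,0.8],[0,0,0,0.05,0.8]]'>/dev/null && python3 t.py 0.36
```

```text
t 13.38 psi 1.3327 Tz 0.2955 eff 0.0867 F [-2.5 -1.5  4.8] pos [523.7  84.6 155. ] q6 0.334
t 14.00 psi 1.2830 Tz 0.3330 eff 0.1916 F [-2.8 -1.3  4.5] pos [523.7  84.5 155. ] q6 0.384
t 14.62 psi 1.2329 Tz 0.2959 eff 0.1920 F [-3.4 -0.5  4.9] pos [523.8  84.5 155. ] q6 0.434
t 15.25 psi 1.1829 Tz 0.3230 eff 0.1924 F [-3.8 -1.4  4.3] pos [523.8  84.5 155. ] q6 0.484
t 15.88 psi 1.1328 Tz 0.3158 eff 0.1929 F [-2.3 -1.2  5.5] pos [523.9  84.5 155. ] q6 0.534
```

```bash
cat >> t.py <<'E'
if len(sys.argv)>2 and s['effort'][5]>float(sys.argv[2]): sys.exit(1)
E
for w in 1; do
python3 -m handwheel '[[0,0,0,0.01,0.8],[0,0,0,0.02,0.8],[0,0,0,0.03,0.8],[0,0,0,0.04,0.8],[0,0,0,0.05,0.8]]'>/dev/null && python3 t.py 0.37 0.21 &&
python3 -m handwheel '[[0,0,0,0.01,0.8],[0,0,0,0.02,0.8],[0,0,0,0.03,0.8],[0,0,0,0.04,0.8],[0,0,0,0.05,0.8]]'>/dev/null && python3 t.py 0.37 0.21 &&
python3 -m handwheel '[[0,0,0,0.01,0.8],[0,0,0,0.02,0.8],[0,0,0,0.03,0.8],[0,0,0,0.04,0.8],[0,0,0,0.05,0.8]]'>/dev/null && python3 t.py 0.37 0.21 &&
python3 -m handwheel '[[0,0,0,0.01,0.8],[0,0,0,0.02,0.8],[0,0,0,0.03,0.8],[0,0,0,0.04,0.8],[0,0,0,0.05,0.8]]'>/dev/null && python3 t.py 0.37 0.21 &&
python3 -m handwheel '[[0,0,0,0.01,0.8],[0,0,0,0.02,0.8],[0,0,0,0.03,0.8],[0,0,0,0.04,0.8],[0,0,0,0.05,0.8]]'>/dev/null && python3 t.py 0.37 0.21 &&
python3 -m handwheel '[[0,0,0,0.01,0.8],[0,0,0,0.02,0.8],[0,0,0,0.03,0.8],[0,0,0,0.04,0.8],[0,0,0,0.05,0.8]]'>/dev/null && python3 t.py 0.37 0.21 ; done
```

```text
t 16.50 psi 1.0828 Tz 0.2802 eff 0.1933 F [-2.4 -0.8  4.3] pos [524.   84.5 155. ] q6 0.584
t 17.12 psi 1.0327 Tz 0.3483 eff 0.1938 F [-2.3 -1.6  5.3] pos [524.   84.4 155. ] q6 0.634
t 17.75 psi 0.9828 Tz 0.2901 eff 0.1943 F [-2.4 -0.9  4.7] pos [524.1  84.4 155. ] q6 0.684
t 18.38 psi 0.9327 Tz 0.3637 eff 0.1933 F [-2.7 -1.7  6. ] pos [524.1  84.3 155. ] q6 0.734
t 19.00 psi 0.8826 Tz 0.3181 eff 0.1953 F [-2.4 -2.5  4.8] pos [524.2  84.3 155. ] q6 0.784
t 19.62 psi 0.8325 Tz 0.2702 eff 0.1958 F [-0.9 -1.8  5.3] pos [524.2  84.2 155. ] q6 0.834
```

```bash
python3 m.py w6.png | grep -v fine_top; 
for w in 1; do
python3 -m handwheel '[[0,0,0,0.01,0.8],[0,0,0,0.02,0.8],[0,0,0,0.03,0.8],[0,0,0,0.04,0.8],[0,0,0,0.05,0.8]]'>/dev/null && python3 t.py 0.39 0.21 &&
python3 -m handwheel '[[0,0,0,0.01,0.8],[0,0,0,0.02,0.8],[0,0,0,0.03,0.8],[0,0,0,0.04,0.8],[0,0,0,0.05,0.8]]'>/dev/null && python3 t.py 0.39 0.21 &&
python3 -m handwheel '[[0,0,0,0.01,0.8],[0,0,0,0.02,0.8],[0,0,0,0.03,0.8],[0,0,0,0.04,0.8],[0,0,0,0.05,0.8]]'>/dev/null && python3 t.py 0.39 0.21 &&
python3 -m handwheel '[[0,0,0,0.01,0.8],[0,0,0,0.02,0.8],[0,0,0,0.03,0.8],[0,0,0,0.04,0.8],[0,0,0,0.05,0.8]]'>/dev/null && python3 t.py 0.39 0.21 ; done
```

```text
19.625 [524.2  84.2 155. ] [ 0.1  -0.1   1.55 -0.    1.68  0.83] [-0.34274942  0.24305099  0.27017038]
[578.66792679 143.9348069  297.60148167]
ring_top [ 51. 467.] 0.41 [624.  120.6 144. ]
fine_mark [358. 279.] 0.72 [510.6  90.1 174. ]
t 20.55 psi 0.7825 Tz 0.3245 eff 0.1962 F [-1.4 -1.8  5. ] pos [524.3  84.2 155. ] q6 0.884
t 21.18 psi 0.7324 Tz 0.3316 eff 0.1967 F [-1.  -1.   4.3] pos [524.3  84.2 155. ] q6 0.934
t 21.80 psi 0.6824 Tz 0.3244 eff 0.1972 F [-1.8 -1.6  5.5] pos [524.4  84.2 155. ] q6 0.984
t 22.43 psi 0.6323 Tz 0.3004 eff 0.1977 F [-1.2 -2.6  5.1] pos [524.4  84.1 155. ] q6 1.034
```

View pics/w6.png

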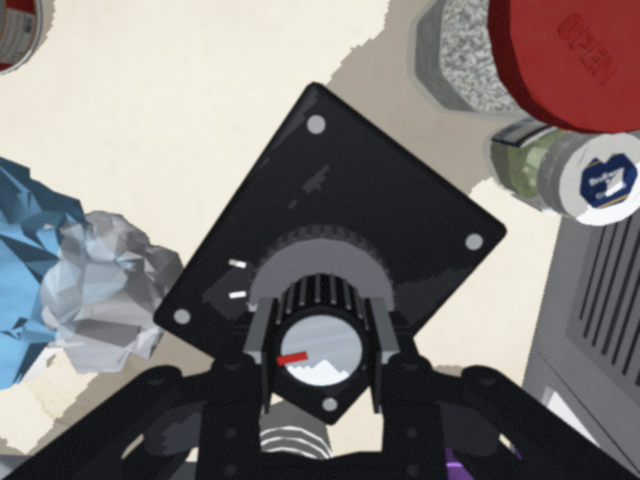

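```bash
python3 - <<'E'
from h import *
for n in ['side','scene']:
    p=cam(n); im=shot(n); print(n,[(np.round(k['pixel']),round(k['confidence'],2),at_z(p,k['pixel'],144).round(1)) for k in place_of(n,'ring_mark')[:2]])
    c=proj(p,[510,80,150]); r,q=int(c[0]),int(c[1]); cv2.imwrite('pics/c_%s.png'%n,cv2.resize(im[r-50:r+50,q-60:q+60,::-1],None,fx=4,fy=4,interpolation=2))
a,b=cv2.imread('pics/c_side.png'),cv2.imread('pics/c_scene.png'); cv2.imwrite('pics/cc.png',cv2.resize(np.hstack([a,b]),(800,333)))
E
```

```text
side [(array([253., 365.]), 0.68, array([494.6,  79.3, 144. ]))]
scene [(array([242., 378.]), 0.71, array([493.8,  83.4, 144. ]))]
```

View pics/cc.png

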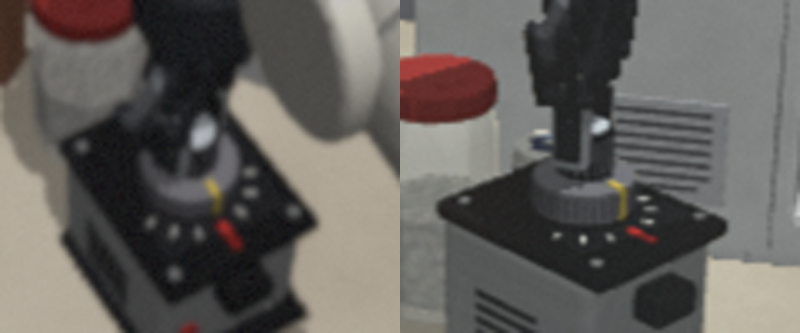

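The ring's yellow mark (left crop about (213,195)) still points at the red index (230,235), so the ring was not dragged. Continuing.

```bash
for w in 1; do
python3 -m handwheel '[[0,0,0,0.01,0.8],[0,0,0,0.02,0.8],[0,0,0,0.03,0.8],[0,0,0,0.04,0.8],[0,0,0,0.05,0.8]]'>/dev/null && python3 t.py 0.39 0.21 &&
python3 -m handwheel '[[0,0,0,0.01,0.8],[0,0,0,0.02,0.8],[0,0,0,0.03,0.8],[0,0,0,0.04,0.8],[0,0,0,0.05,0.8]]'>/dev/null && python3 t.py 0.39 0.21 &&
python3 -m handwheel '[[0,0,0,0.01,0.8],[0,0,0,0.02,0.8],[0,0,0,0.03,0.8],[0,0,0,0.04,0.8],[0,0,0,0.05,0.8]]'>/dev/null && python3 t.py 0.39 0.21 &&
python3 -m handwheel '[[0,0,0,0.01,0.8],[0,0,0,0.02,0.8],[0,0,0,0.03,0.8],[0,0,0,0.04,0.8],[0,0,0,0.05,0.8]]'>/dev/null && python3 t.py 0.39 0.21 && 
python3 -m handwheel '[[0,0,0,0.01,0.8],[0,0,0,0.02,0.8],[0,0,0,0.03,0.8],[0,0,0,0.04,0.8],[0,0,0,0.05,0.8]]'>/dev/null && python3 t.py 0.39 0.21 ; done
```

```text
t 23.25 psi 0.5823 Tz 0.3042 eff 0.1981 F [-0.9 -3.2  4.6] pos [524.4  84.  155. ] q6 1.084
t 23.88 psi 0.5322 Tz 0.3008 eff 0.1986 F [-0.7 -3.4  5.1] pos [524.4  84.  155. ] q6 1.134
t 24.50 psi 0.4822 Tz 0.3291 eff 0.1990 F [-0.3 -2.5  4.4] pos [524.5  83.9 155. ] q6 1.184
t 25.12 psi 0.4321 Tz 0.3132 eff 0.1992 F [-0.2 -3.4  4.9] pos [524.5  83.9 155. ] q6 1.234
t 25.75 psi 0.3822 Tz 0.4127 eff 0.2634 F [ 0.1 -3.7  5.1] pos [524.6  83.8 155. ] q6 1.284
```

```bash
python3 -m handwheel '[[0,0,0,0.004,0.8],[0,0,0,0.008,0.8],[0,0,0,0.012,0.8],[0,0,0,0.016,0.8],[0,0,0,0.02,0.8]]'>/dev/null; python3 t.py; python3 -m handwheel '[[0,0,0,0.001,0.8],[0,0,0,0.002,0.8],[0,0,0,0.003,0.8],[0,0,0,0.004,0.8],[0,0,0,0.005,0.8]]'>/dev/null; python3 t.py
```

```text
t 26.38 psi 0.3624 Tz 0.3663 eff 0.3523 F [ 0.4 -4.3  5.3] pos [524.6  83.8 155. ] q6 1.304
t 27.00 psi 0.3575 Tz 0.3574 eff 0.3902 F [-0.1 -3.8  5.2] pos [524.6  83.8 155. ] q6 1.309
```

```bash
python3 -m handwheel '[[0,0,0,0.003,0.8],[0,0,0,0.006,0.8],[0,0,0,0.009,0.8],[0,0,0,0.012,0.8],[0,0,0,0.015,0.8]]'>/dev/null; python3 t.py; python3 -m handwheel '[[0,0,0,0.001,0.8],[0,0,0,0.001,0.8],[0,0,0,0.001,0.8],[0,0,0,0.001,0.8],[0,0,0,0.001,0.8]]'>/dev/null; python3 t.py; python3 -c "
from h import *
T=[]
for i in range(6): shot('side'); T.append(telemetry.state()['ft_torque'][2])
print(np.round(T,3),np.mean(T))"
```

```text
t 27.62 psi 0.3424 Tz 0.4269 eff 0.3897 F [ 0.2 -4.3  5.3] pos [524.6  83.8 155. ] q6 1.324
t 28.25 psi 0.3415 Tz 0.3780 eff 0.4055 F [ 0.4 -3.5  4.7] pos [524.7  83.8 155. ] q6 1.325
[0.467 0.416 0.427 0.447 0.448 0.387] 0.4319881421776277
```

```bash
python3 -m handwheel '[[0,0,0,0,0.4],[0,0,0,0,0],[0,0,0,0,0],[0,0,0,0,0],[0,0,-0.03,0,0]]'; python3 -m handwheel '[[0,0,-0.05,0,0],[0,0,-0.1,0,0],[0,0,-0.1,0,0],[0,0,-0.1,0,0],[0,0,-0.1,0,0]]'; python3 t.py; python3 ang.py; python3 m.py w7.png
```

```text
time_s: 29.18
position: [522.4, 84.6, 180.6]
orientation: [-0.0, 0.985, 0.17, -0.003]
wrist_force: [0.5, 0.0, 1.0]
gripper_width: 85.7
grip_force: 0.0
time_s: 29.8
position: [523.3, 84.6, 281.2]
orientation: [-0.0, 0.985, 0.17, -0.002]
wrist_force: [-0.8, -0.7, -0.8]
gripper_width: 85.2
grip_force: 0.0
t 29.80 psi 0.3418 Tz -0.0397 eff 0.0002 F [-0.8 -0.7 -0.8] pos [523.3  84.6 281.2] q6 1.325
index 148 [475.8  72.8] dist 49.8 ang from ax 193.27244898429078 line dir 193.21132672490188
mark 29 [495.1  76.1] dist 30.2 ang from ax 195.50109651887405 line dir 281.2718585482393
fine 43 [508.9  83.9] dist 15.3 ang from ax 181.19194477597375 line dir 207.23195142185426
29.85 [523.3  84.6 281.3] [ 0.1  -0.08  1.31  0.    1.91  1.33] [-0.01332136 -0.00713092  0.04690387]
[600.44879778 111.32506411 423.57214695]
ring_mark [258. 314.] 0.66 [492.7  78.2 144. ]
ring_mark [ 68. 428.] 0.31 [635.1  54.4 144. ]
fine_top [230. 320.] 0.92 [523.2  85.1 174. ]
index [258. 317.] 0.78 [484.5  73.8 120. ]
```

View pics/w7.png

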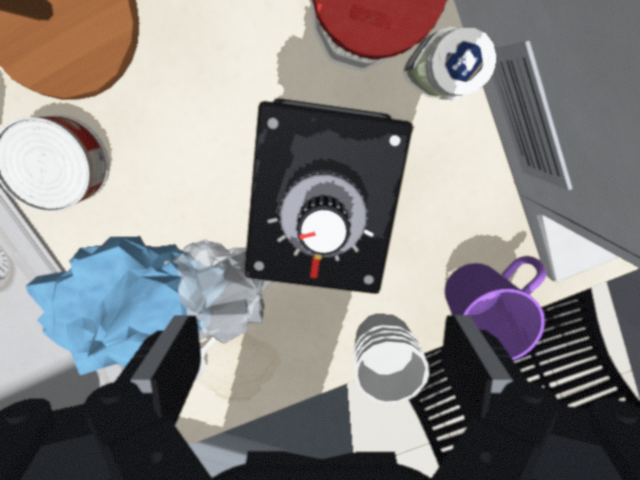

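```bash
python3 -c "
from rig import arm
print(arm.hand_in())"
```

```text
the job is handed in; nothing more can be done
None
```

I handed the job in at about 30 s. The coarse ring's mark is within about 0.04 rad of the index line, and the fine knob is left with the burrs snug at an estimated 6 N. The gripper is open and clear and nothing around was touched. The hand-in gave no verdict back.

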